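Roll down a glued strap in the rocking press tray

TASK

A glued leather strap lies on the floor of the rocking tray. Take the tray's handle and, by tilting the tray, let the loose press roller run slowly along the strap from the handle end to the other end (within about 2 cm of that end wall), then back to the marker clip, and keep it at rest there, abreast of the clip, for 6 seconds; finish while still holding the handle, with the roller resting at the clip. Never let the roller run faster than 0.4 m/s or slam into the end walls, move it only by tilting the tray, do not shift the clip, and leave the jar, the spool and the brush alone.

Things in the scene. Friction and masses are not known exactly. Their poses are not given: they have to be found in the camera images.
- cradle: Fixed stand of the rocking tray: dark wooden base plate 130 x 210 x 14 mm with two dark steel cheeks that carry the hinge. Origin on the bench under the middle of the hinge; its y axis runs along the tray to the handle end, its x axis (turned to the far side from the robot) along the hinge, z up. The hinge axis is level, 80 mm above the bench.
- tray (a joint): Hinge of the tray, rad: 0 level, positive with the handle end raised, -0.14 to 0.14 (stops). Starts at rest at -0.14, handle end down. No spring; tray (0.6 kg) and handle (0.15 kg) turn freely with slight damping 0.08 N m s/rad, so the let-go tray falls to one of its stops.
- tray_mid (a point): Middle of the tray floor, on the hinge axis; turns with the tray: y along the tray towards the handle, x along the hinge, z square to the floor. The tray is a light-wood trough, inside 54 mm wide and 300 mm long (end walls' inner faces at y = +-150 mm), walls 8 mm thick standing 36 mm above the floor; a flat brown glued strap covers the middle of the floor.
- handle: The tray's handle, beyond the +y end wall: a round black grip sleeve of 16 mm diameter, 62 mm long, parallel to the hinge, free to turn on a bar between two steel arms. Origin at its middle: 245 mm from the hinge along the tray (87 mm beyond the end wall's outer face), 48 mm above the floor's level. Pinch it from above, fingers closing along the tray.
- roller: Loose metal press roller, 64 mm diameter, 52 mm long, 0.45 kg (varies), across the tray with 1 mm side play. Origin at its centre; the frame turns as it rolls. Starts at rest at the +y end wall (y = 118 mm along the tray), can run to -118 mm. At tilt t (rad) it accelerates about 6.5 m/s2 x t to the low end, less about 0.07 m/s2 rolling resistance, so it stays put below about 0.011 rad.
- clip_mark (a point): Tip of the small bright steel marker clip (16 mm wide, rising 30 mm above the wall, the only piece standing up there) on the tray's +x side wall, 66 mm above the floor; axes as tray_mid. The roller is abreast of the clip when its centre has the same y along the tray. The clip rides with the tray and sits anywhere within 55 mm of the tray's middle.
- clip: The whole marker clip; this frame is parallel to tray_mid's and shifted along the tray by the clip's position (y). Held on the wall by friction.
- jar: Bystander: white jar with a lid, 72 mm diameter, 75 mm tall, origin at the centre of its underside.
- spool: Bystander: upright thread spool, 56 mm diameter, 74 mm tall, origin at the centre of its underside.
- brush: Bystander: brush lying on the bench left of the tray, along its own x; origin on its underside.
There are look-alikes about, which are no part of the job. Leave any pink look-alike of the roller alone.

How it is judged (in metres and radians):
On the way, in this order (a step that is already met when the one before it is completed fails the run):
1. the handle is held and the roller has run to the end away from the handle (its axis within 25 mm of where it touches that end wall) (y of roller in the frame of tray_mid below -0.093 m and contact force between the fingers and handle above 1 N).
2. the roller is kept at rest abreast of the clip (within 16 mm, slower than 0.03 m/s) for 6 s with the handle held (y of roller in the frame of clip_mark between -0.016 and 0.016 m and linear speed of roller below 0.03 m/s and value of joint tray between -0.11 and 0.11 rad and contact force between the fingers and handle above 1 N), for 6 s.
At the end, for the whole second after the job is handed in: the roller rests in the tray with its axis within 16 mm of the clip's pointer along the tray, slower than 0.03 m/s, the tray is clear of its tilt stops (within 0.11 rad of level) and the fingers still hold the handle with more than 1 N (all of step 2 and horizontal distance between roller and tray_mid below 0.09 m); the arm keeps its last pose, push and grip.
It fails at once if the roller runs faster than 0.4 m/s (linear speed of roller above 0.4 m/s).
It fails at once if the roller slams into an end wall (faster than 0.3 m/s within 8 mm of it) ((y of roller in the frame of tray_mid above 0.11 m or y of roller in the frame of tray_mid below -0.11 m) and linear speed of roller above 0.3 m/s).
It fails at once if the roller leaves the tray (z of roller in the frame of tray_mid above 0.06 m or z of roller in the frame of tray_mid below 0 m).
It fails at once if the robot touches the roller (over 0.5 N) or pushes against the clip (over 2 N) (contact force between any of the fingers, the arm and roller above 0.5 N or contact force between any of the fingers, the arm and clip above 2 N).
It fails at once if the jar, spool or brush is moved by more than 20 mm (distance of any of jar, spool, brush from where it was at the start of the episode above 0.02 m).
It also fails if it takes over 51 s, if anything falls off the work surface, if the arm or the gripper's body presses on something with over 40 N, if the wrist force passes 120 N, or if a joint passes its speed limit or range.

ROBOT

A 6-joint arm with a two-finger parallel gripper is mounted at the origin on the work surface. World frame = base frame: x ahead of the robot, y to its left, z up, the work surface at z = 0. Lengths are in mm, angles in rad, forces in N, time in s.
With the tool pointing down it reaches from about 300 to 775 mm from the base axis. Payload 14.6 kg.
Tool frame: the origin (TCP) lies between the finger pads; the fingertips stand manip.nose_length ahead of it and the grasp point (between the pads) lies 11 mm behind it (manip.nose_length is the distance from the TCP to the fingertips, in mm); z points along the fingers, y is the line along which they close (so a half turn about z gives the same grasp; the last joint's range is limited). The gripper opens to 94 mm and grips with 3 to 60 N. Pads are 16 mm wide; open, the fingers measure 119 mm over their backs; the gripper's body (75 mm by 177 mm) begins 78 mm behind the grasp point.
Start: joints at [-1.17, 0.3, 1.521, -0, 1.321, -0.067], TCP at [248, -490.903, 213.446] pointing down, gripper open.
Joint ranges: [-3.03, 3.03], [-0.79, 2.21], [0.23, 2.52], [-1.04, 4.18], [0, 3.07], [-2.55, 2.55]. Speed limits (rad/s): [2.22, 2.22, 2.57, 3.14, 3.14, 3.14].

INTERFACE

Orientations are given as [roll, pitch, yaw] about the fixed x, y, z axes, in that order (R = Rz(yaw) Ry(pitch) Rx(roll)).
In Python, from cell import manip, cams, job gives the robot as it stands.
- The arm moves only by the tool jog_arm, never from a script. Its argument "commands" is a list of rows, each an object of numbers: "dx", "dy", "dz": the shift along the tool's x, y, z each as a share of 40 mm, from -1 to 1; "ax", "ay", "az": the turn, a rotation vector about the tool's x, y, z each as a share of 10 degrees, from -1 to 1; "gripper": the closure, from 0 (fully open) to 1 (shut). A call has 1 to 10 rows; each row shifts and turns the commanded pose from where the row before left it, along the tool's axes as they then stand; what a row does not reach is not made up. A row lasts 1/8 s, in which the tool goes at most 62.5 mm and 10.7 degrees, less where a joint would pass 70% of its speed; a pose out of reach is approached as far as the arm can. A call with a number of a shift or a turn outside -1 to 1 is refused whole. A call with a gripper value outside its range is refused whole. The fingers move at their own pace and stop on an object; "squeeze" is the grip in N (left out, the last holds). Time passes only in rows, so rows that do not move let the fingers close. It gives the time, the measured TCP pose, the force, the opening and the grip force at its end, in the units of the state.
- manip.read_state(): the state, without advancing time (a new reading comes with each control period).
- cams.camera(name): name is "scene" or "side" or "wrist"; returns a dict with "image" (384x512x3 uint8, red, green, blue), "fx", "fy", "cx", "cy" (pixels), "dist_coeffs" ([k1, k2, p1, p2, k3] as OpenCV has them; the pictures are not rectified), "world_to_cam" (4x4, takes a point from world to camera coordinates). Camera axes: x right, y down, z forward; pixel columns grow to the right and rows downward; lengths in mm; the calibration is good to about 2 mm. A picture is of the moment at which its call begins. There is no depth.
- job.sign_off(): hands the job in; it is judged then, once.
The state is a dict: "clock": time; "joints": joint angles; "qd": joint speeds; "effort": joint torques, N m; "eef_pos": TCP position; "eef_rot": TCP orientation; "wrist_force": force on the tool from outside, world axes, zero at the start; "moment": the same for the moment, N m; "finger_gap": finger opening in mm; "finger_force": force on a finger pad.
Only numpy, scipy, OpenCV 4.12 (cv2) and the standard library are available. Lean on these libraries where they do the work, as an engineer would, in place of code of your own. Each camera call takes 0.05 s, during which the arm holds its last target. There are 200 camera calls.

## Working session

There is one attempt and no reset: what is moved stays moved. The work goes in short steps, Python scripts to look and compute and a tool call to move; the robot and the scene stay as the last step left them, time stands still between calls to the robot, and variables do not carry over. Pictures are saved under pics/ and viewed, at most 10 in all, crops included, and the job is handed in when it is done.

Besides the shell and the picture viewer there is one more tool, called as name(argument=value, ...), one argument or row to a line, values as JSON. jog_arm: Moves the arm, as the interface text tells. Shift numbers are shares of 40 mm and turn numbers shares of 10 degrees, none past 1 either way. Its arguments: {"type":"object","properties":{"commands":{"type":"array"},"squeeze":{"type":"number"}},"required":["commands"]}

```bash
mkdir -p pics; python3 - <<'E'
from cell import manip, cams, job
import cv2,numpy as np,pickle
print(manip.read_state(), manip.nose_length)
for n in ("scene","side"):
    c=cams.camera(n); pickle.dump(c,open(f"pics/{n}0.pkl","wb"))
    cv2.imwrite(f"pics/{n}0.png",cv2.resize(c["image"][:,:,::-1],(800,600),interpolation=cv2.INTER_CUBIC))
    print(n,c["fx"],c["cx"],c["cy"],c["dist_coeffs"],np.round(c["world_to_cam"],3).tolist())
E
```

```text
{'clock': 0.0, 'joints': array([-1.16959969e+00,  3.00445823e-01,  1.52157174e+00, -9.79220142e-06,
        1.32071493e+00, -6.65945164e-02]), 'qd': array([ 0.0002874 , -0.00094037,  0.00063741,  0.00129845,  0.0007279 ,
        0.0002548 ]), 'effort': array([-1.50591990e-03, -5.31821108e+01, -3.52735233e+01,  7.07901525e-02,
        2.45206797e-02, -3.68955239e-05]), 'eef_pos': array([ 247.90217088, -490.67835871,  212.90414662]), 'eef_rot': array([-3.14045470e+00, -6.63875173e-05,  4.67793541e-01]), 'wrist_force': array([-0.39410817, -0.44611132, -0.72770145]), 'moment': array([-0.01002285,  0.01511266, -0.03032662]), 'finger_force': 0.0, 'finger_gap': 94.19634759038424} 8.0
scene 361.6821016545214 252.48474642518698 191.49857009750244 [0.01026943 0.         0.         0.         0.        ] [[-0.829, 0.559, 0.013, 482.621], [0.429, 0.652, -0.626, -195.24], [-0.358, -0.513, -0.78, 1557.95], [0.0, 0.0, 0.0, 1.0]]
side 427.1913468854127 252.84394711539812 193.85629637912834 [-0.09938691  0.          0.          0.          0.        ] [[-0.785, -0.62, -0.0, 470.901], [-0.334, 0.423, -0.842, 322.239], [0.522, -0.661, -0.539, 1096.378], [0.0, 0.0, 0.0, 1.0]]
```

View pics/scene0.png

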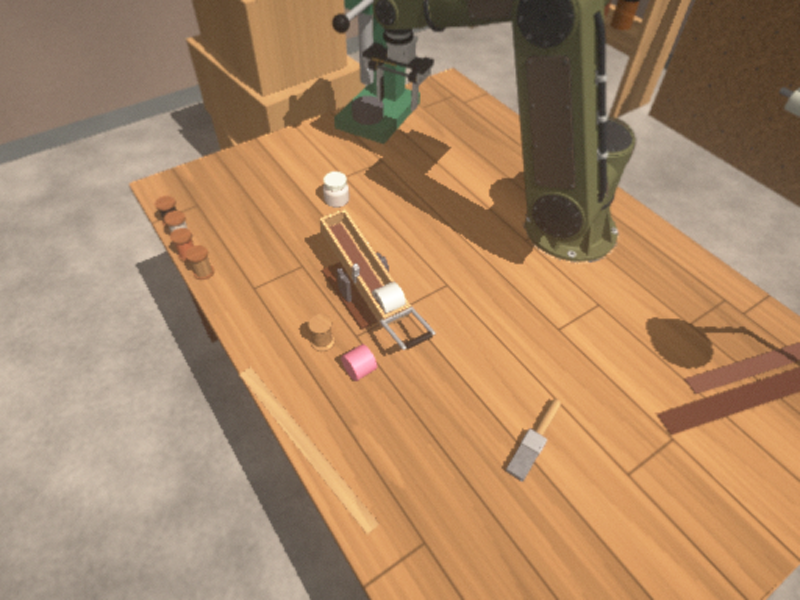

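View pics/side0.png

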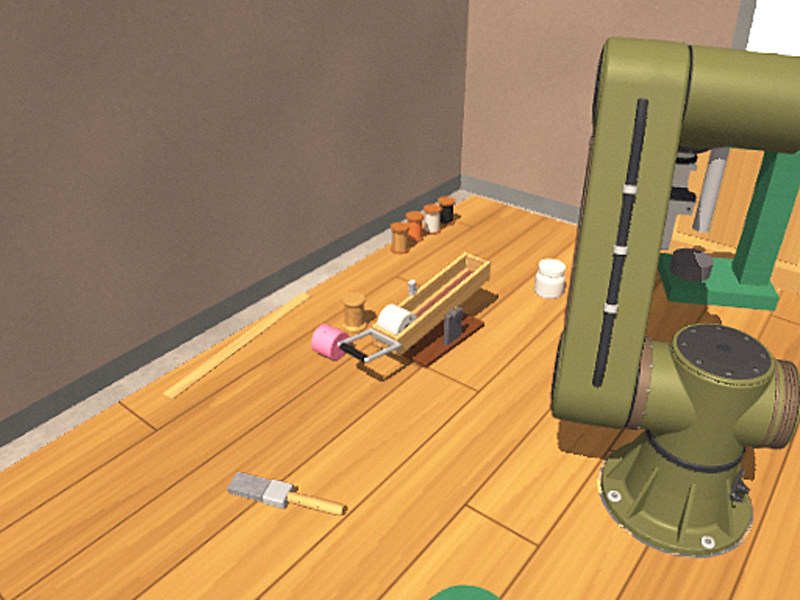

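Scene view: the tray runs from (335,220) to its handle end, with the black grip at about (418,340), the silver roller at (390,297) and the clip at (355,270). In the side view the grip is at (352,350), the roller at (396,320) and the clip at (412,287).
Roller candidates are the silver one inside the tray and the pink one on the bench (scene (360,362), side (328,341)). The silver one in the trough fits the description.

I'll confirm this with one enlarged crop.

```bash
python3 - <<'E'
import cv2,numpy as np,pickle
o=[]
for n,(x,y,w,h) in (("scene",(195,125,90,105)),("side",(200,150,120,90))):
    im=pickle.load(open(f"pics/{n}0.pkl","rb"))["image"][y:y+h,x:x+w,::-1]
    o.append(cv2.resize(im,None,fx=4,fy=4,interpolation=cv2.INTER_CUBIC) if n=="scene" else cv2.resize(im,None,fx=3.6,fy=3.6,interpolation=cv2.INTER_CUBIC))
c=np.zeros((420,800,3),np.uint8); c[:420,:360]=o[0]; c[:324,365:365+432]=o[1]
cv2.imwrite("pics/crop1.png",c)
E
```

```text
(no output)
```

View pics/crop1.png

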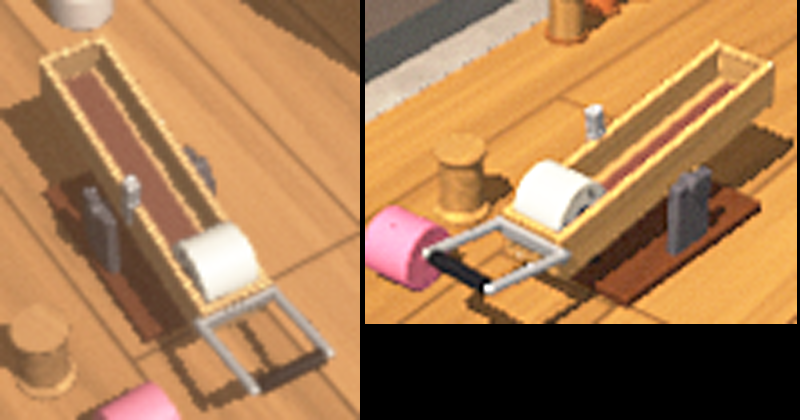

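```bash
cat > h.py <<'E'
import cv2,numpy as np,pickle
def K(c): return np.array([[c["fx"],0,c["cx"]],[0,c["fy"],c["cy"]],[0,0,1]])
def und(c,p): return cv2.undistortPoints(np.array(p,float).reshape(-1,1,2),K(c),np.array(c["dist_coeffs"]))[:,0]
def tri(a,pa,b,pb):
    X=cv2.triangulatePoints(a["world_to_cam"][:3],b["world_to_cam"][:3],und(a,pa).T.copy(),und(b,pb).T.copy())
    return (X[:3]/X[3]).T
def ray(c,p):
    u=und(c,p)[0]; W=c["world_to_cam"]; R=W[:3,:3]; o=-R.T@W[:3,3]; d=R.T@np.array([u[0],u[1],1]); return o,d/np.linalg.norm(d)
def proj(c,P):
    W=c["world_to_cam"]; return cv2.projectPoints(np.array(P,float).reshape(-1,3),cv2.Rodrigues(W[:3,:3].copy())[0],W[:3,3].copy(),K(c),np.array(c["dist_coeffs"]))[0][:,0]
E
python3 - <<'E'
from h import *
a,b=[pickle.load(open(f"pics/{n}0.pkl","rb")) for n in ("scene","side")]
def dark(c,x,y,w,h):
    m=(c["image"][y:y+h,x:x+w].max(2)<62).astype(np.uint8)
    n,l,s,ce=cv2.connectedComponentsWithStats(m)
    return [(s[i].tolist(),(ce[i]+[x,y]).round(2).tolist()) for i in range(1,n) if s[i,4]>8]
print(dark(a,252,205,30,20)); print(dark(b,210,212,32,25))
S=[(259.5,220.7),(276.2,214.2),(267.75,217.5),(227.75,170),(205.5,140.5),(220.5,135.5)]
D=[(217.5,220.8),(234.2,229.2),(225.8,225),(263.6,179.7),(298,161.7),(313.3,168)]
P=tri(a,S,b,D); print(P.round(1)); print(np.abs(proj(a,P)-S).max(1), np.abs(proj(b,P)-D).max(1))
E
```

```text
[]
[([8, 8, 16, 12, 74], [225.53, 224.85])]
[[ 637.9  122.9   96.1]
 [ 572.7  125.9   93. ]
 [ 605.6  123.8   93.8]
 [ 627.2  -91.5  143.3]
 [ 613.9 -275.8  135. ]
 [ 549.3 -273.9  131.3]]
[0.66914107 0.57770365 0.01674087 0.00242926 0.61779164 0.93233422] [0.52791775 0.47561057 0.01348398 0.00201222 0.52586297 0.82599295]
```

The silver roller in the trough is the real one. Heights agree: handle z is about 94 (93 expected), the clip tip 143 (142 expected), and handle to far end measures 399 (401 expected). That puts the clip at about y = +26 mm along the tray. Now I'll turn the gripper and travel over.

jog_arm(
  commands=[
    {"az": 1},
    {"az": 1},
    {"az": 1},
    {"dx": 0.5, "dy": -1},
    {"dx": 0.5, "dy": -1},
    {"dx": 0.5, "dy": -1},
    {"dx": 0.5, "dy": -1},
    {"dx": 0.5, "dy": -1},
    {"dx": 0.5, "dy": -1},
    {"dx": 0.5, "dy": -1},
  ],
)

```text
schema error: expected keys dx, dy, dz, ax, ay, az, gripper
```

jog_arm(
  commands=[
    {"dx": 0.5, "dy": -1},
    {"dx": 0.5, "dy": -1},
    {"dx": 0.5, "dy": -1},
    {"dx": 0.5, "dy": -1},
    {"dx": 0.5, "dy": -1},
    {"dx": 0.5, "dy": -1},
    {"dx": 0.5, "dy": -1},
    {"dx": 0.5, "dy": -1},
    {"dx": 0.5, "dy": -1},
    {},
  ],
)

```text
schema error: expected keys dx, dy, dz, ax, ay, az, gripper
```

```bash
python3 - <<'E'
from cell import manip, cams, job
from h import *
s=manip.read_state(); print(s["clock"],s["eef_pos"],s["eef_rot"],s["joints"])
c=cams.camera("wrist"); pickle.dump(c,open("pics/w1.pkl","wb"))
cv2.imwrite("pics/w1.png",c["image"][:,:,::-1])
print(proj(c,[[605.6,123.8,93.8]]))
E
```

```text
0.1 [ 247.90935241 -490.71794449  212.97643894] [-3.14061624e+00 -6.66639196e-05  4.67797994e-01] [-1.16962109e+00  3.00379956e-01  1.52148625e+00  1.56103712e-06
  1.32070514e+00 -6.66231762e-02]
[[1213.23700301 1601.86309657]]
```

View pics/w1.png

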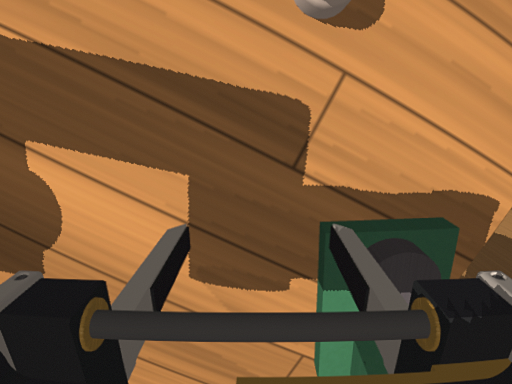

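Every row needs all keys. The wrist view shows the gripper still at the start, near a green press, so I'll move away from it before turning.

jog_arm(
  commands=[
    {"dx": 0.9, "dy": -0.55, "dz": 0, "ax": 0, "ay": 0, "az": 0, "gripper": 0},
    {"dx": 0.9, "dy": -0.55, "dz": 0, "ax": 0, "ay": 0, "az": 0, "gripper": 0},
    {"dx": 0.9, "dy": -0.55, "dz": 0, "ax": 0, "ay": 0, "az": 0, "gripper": 0},
    {"dx": 0.9, "dy": -0.55, "dz": 0, "ax": 0, "ay": 0, "az": 0, "gripper": 0},
    {"dx": 0, "dy": 0, "dz": 0, "ax": 0, "ay": 0, "az": 1, "gripper": 0},
    {"dx": 0, "dy": 0, "dz": 0, "ax": 0, "ay": 0, "az": 1, "gripper": 0},
    {"dx": 0, "dy": 0, "dz": 0, "ax": 0, "ay": 0, "az": 1, "gripper": 0},
    {"dx": 0.46, "dy": -0.93, "dz": 0, "ax": 0, "ay": 0, "az": 0, "gripper": 0},
    {"dx": 0.46, "dy": -0.93, "dz": 0, "ax": 0, "ay": 0, "az": 0, "gripper": 0},
    {"dx": 0.46, "dy": -0.93, "dz": 0, "ax": 0, "ay": 0, "az": 0, "gripper": 0},
  ],
)

```text
clock: 1.4
eef_pos: [398.5, -237.9, 213.3]
eef_rot: [-3.141, 0.0, -0.056]
wrist_force: [0.2, -0.2, -0.2]
finger_gap: 93.8
finger_force: 0.0
```

jog_arm(
  commands=[
    {"dx": 0.46, "dy": -0.93, "dz": 0, "ax": 0, "ay": 0, "az": 0, "gripper": 0},
    {"dx": 0.46, "dy": -0.93, "dz": 0, "ax": 0, "ay": 0, "az": 0, "gripper": 0},
    {"dx": 0.46, "dy": -0.93, "dz": 0, "ax": 0, "ay": 0, "az": 0, "gripper": 0},
    {"dx": 0.46, "dy": -0.93, "dz": 0, "ax": 0, "ay": 0, "az": 0, "gripper": 0},
    {"dx": 0.46, "dy": -0.93, "dz": 0, "ax": 0, "ay": 0, "az": 0, "gripper": 0},
    {"dx": 0.46, "dy": -0.93, "dz": 0, "ax": 0, "ay": 0, "az": 0, "gripper": 0},
    {"dx": 0.46, "dy": -0.93, "dz": 0, "ax": 0, "ay": 0, "az": 0, "gripper": 0},
    {"dx": 0.46, "dy": -0.93, "dz": 0, "ax": 0, "ay": 0, "az": 0, "gripper": 0},
    {"dx": 0.46, "dy": -0.93, "dz": 0, "ax": 0, "ay": 0, "az": 0, "gripper": 0},
    {"dx": 0.46, "dy": -0.93, "dz": 0, "ax": 0, "ay": 0, "az": 0, "gripper": 0},
  ],
)

```text
clock: 2.65
eef_pos: [603.1, 123.3, 213.2]
eef_rot: [3.141, 0.0, -0.056]
wrist_force: [-0.0, 0.1, 0.3]
finger_gap: 94.2
finger_force: 0.0
```

```bash
python3 - <<'E'
from cell import manip, cams, job
from h import *
s=manip.read_state(); print(s["clock"],s["eef_pos"],s["eef_rot"],s["joints"])
c=cams.camera("wrist"); pickle.dump(c,open("pics/w2.pkl","wb"))
cv2.imwrite("pics/w2.png",c["image"][:,:,::-1])
print(proj(c,[[605.6,123.8,93.8]]))
E
```

```text
2.65 [603.09134456 123.34894968 213.17784727] [ 3.14148062e+00  4.23529753e-04 -5.57499921e-02] [ 1.42265170e-01  4.48053630e-01  1.31978433e+00 -2.70434671e-05
  1.37419199e+00  1.76881675e+00]
[[258.26944732 188.4152493 ]]
```

View pics/w2.png

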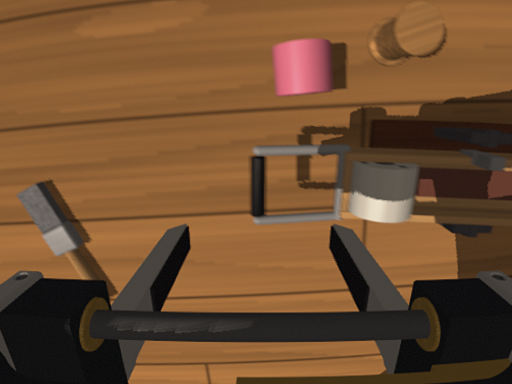

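The wrist view shows the grip sleeve at (258,186), against a predicted (258,188), aligned square to the fingers. Descending and closing.

jog_arm(
  commands=[
    {"dx": 0.06, "dy": 0, "dz": 0.9, "ax": 0, "ay": 0, "az": 0, "gripper": 0},
    {"dx": 0, "dy": 0, "dz": 0.9, "ax": 0, "ay": 0, "az": 0, "gripper": 0},
    {"dx": 0, "dy": 0, "dz": 0.9, "ax": 0, "ay": 0, "az": 0, "gripper": 0},
    {"dx": 0, "dy": 0, "dz": 0.57, "ax": 0, "ay": 0, "az": 0, "gripper": 0},
    {"dx": 0, "dy": 0, "dz": 0, "ax": 0, "ay": 0, "az": 0, "gripper": 1},
    {"dx": 0, "dy": 0, "dz": 0, "ax": 0, "ay": 0, "az": 0, "gripper": 1},
    {"dx": 0, "dy": 0, "dz": 0, "ax": 0, "ay": 0, "az": 0, "gripper": 1},
    {"dx": 0, "dy": 0, "dz": 0, "ax": 0, "ay": 0, "az": 0, "gripper": 1},
    {"dx": 0, "dy": 0, "dz": 0, "ax": 0, "ay": 0, "az": 0, "gripper": 1},
    {"dx": 0, "dy": 0, "dz": 0, "ax": 0, "ay": 0, "az": 0, "gripper": 1},
  ],
  squeeze=30,
)

```text
clock: 3.95
eef_pos: [605.1, 122.0, 82.7]
eef_rot: [-3.142, -0.0, -0.056]
wrist_force: [0.6, -0.3, -0.7]
finger_gap: 37.6
finger_force: 0.0
```

jog_arm(
  commands=[
    {"dx": 0, "dy": 0, "dz": 0, "ax": 0, "ay": 0, "az": 0, "gripper": 1},
    {"dx": 0, "dy": 0, "dz": 0, "ax": 0, "ay": 0, "az": 0, "gripper": 1},
    {"dx": 0, "dy": 0, "dz": 0, "ax": 0, "ay": 0, "az": 0, "gripper": 1},
    {"dx": 0, "dy": 0, "dz": 0, "ax": 0, "ay": 0, "az": 0, "gripper": 1},
  ],
  squeeze=30,
)

```text
clock: 4.45
eef_pos: [605.1, 122.9, 82.6]
eef_rot: [-3.14, -0.0, -0.055]
wrist_force: [1.0, 6.2, -0.4]
finger_gap: 15.3
finger_force: 30.0
```

```bash
python3 - <<'E'
from cell import manip, cams, job
from h import *
s=manip.read_state(); print(s["clock"],s["eef_pos"],s["wrist_force"],s["finger_gap"],s["finger_force"])
v=[]
for n,(x,y) in (("scene",(170,110)),("side",(190,110)),("wrist",(256,100))):
    c=cams.camera(n); pickle.dump(c,open(f"pics/{n}3.pkl","wb"))
    v.append(cv2.resize(c["image"][y:y+140,x:x+140,::-1],None,fx=1.9,fy=1.9,interpolation=cv2.INTER_CUBIC))
cv2.imwrite("pics/v3.png",np.hstack(v))
E
```

```text
4.45 [605.06977004 122.93742623  82.64688303] [ 0.95642052  6.21371131 -0.43976372] 15.290744779193048 30.000135004520416
```

View pics/v3.png

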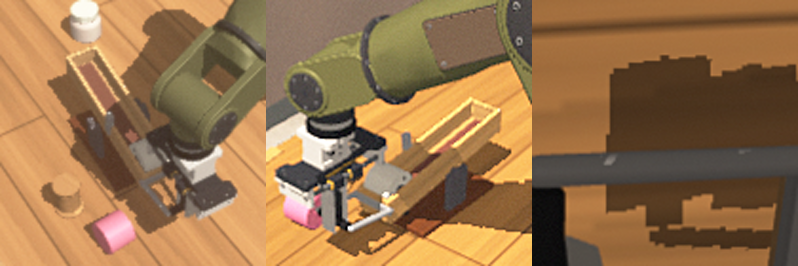

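The grip is closed on the sleeve (gap 15.3, 30 N). The roller is visible in both fixed views. Now I'll raise the tray to just below level (about -0.02 rad) and set up the roller tracker.

jog_arm(
  commands=[
    {"dx": 0, "dy": 0.01, "dz": -0.12, "ax": 0, "ay": 0, "az": 0, "gripper": 1},
    {"dx": 0, "dy": 0.01, "dz": -0.12, "ax": 0, "ay": 0, "az": 0, "gripper": 1},
    {"dx": 0, "dy": 0.01, "dz": -0.12, "ax": 0, "ay": 0, "az": 0, "gripper": 1},
    {"dx": 0, "dy": 0.01, "dz": -0.12, "ax": 0, "ay": 0, "az": 0, "gripper": 1},
    {"dx": 0, "dy": 0.01, "dz": -0.12, "ax": 0, "ay": 0, "az": 0, "gripper": 1},
    {"dx": 0, "dy": 0.01, "dz": -0.12, "ax": 0, "ay": 0, "az": 0, "gripper": 1},
    {"dx": 0, "dy": 0, "dz": 0, "ax": 0, "ay": 0, "az": 0, "gripper": 1},
    {"dx": 0, "dy": 0, "dz": 0, "ax": 0, "ay": 0, "az": 0, "gripper": 1},
  ],
)

```text
clock: 5.6
eef_pos: [604.9, 119.8, 111.3]
eef_rot: [-3.141, 0.0, -0.056]
wrist_force: [1.5, 5.1, -2.7]
finger_gap: 14.7
finger_force: 30.0
```

```bash
cat > m.py <<'E'
from cell import manip, cams
from h import *
from scipy.optimize import brentq
H=np.array([591.2,-125,80.]); YAW=-0.056
def tilt(z,z0=82.65):
    f=lambda t:48*np.cos(t)+245*np.sin(t)
    return brentq(lambda t:f(t)-f(-.14)-(z-z0),-.3,.3)
def frame(t):
    return cv2.Rodrigues(np.array([0,0,YAW]))[0]@cv2.Rodrigues(np.array([t,0,0.]))[0]
def roller(c,t,dbg=None):
    R=frame(t)
    box=np.array([[x,y,z] for x in(-26,26) for y in(-148,148) for z in(36,64)])
    hull=cv2.convexHull(proj(c,box@R.T+H).astype(np.float32)).astype(np.int32)
    roi=np.zeros(c["image"].shape[:2],np.uint8); cv2.fillConvexPoly(roi,hull,255)
    hsv=cv2.cvtColor(c["image"],cv2.COLOR_RGB2HSV)
    m=((hsv[...,1]<75)&(hsv[...,2]>80)&(roi>0)).astype(np.uint8)
    m=cv2.morphologyEx(m,cv2.MORPH_OPEN,np.ones((3,3),np.uint8))
    n,l,s,ce=cv2.connectedComponentsWithStats(m)
    if dbg: o=c["image"][:,:,::-1].copy(); o[m>0]=(0,255,0); cv2.polylines(o,[hull],1,(0,0,255)); cv2.imwrite(dbg,o)
    out=[]
    for i in range(1,n):
        if s[i,4]<25: continue
        o,d=ray(c,ce[i]); o2,d2=R.T@(o-H),R.T@d; k=(40-o2[2])/d2[2]; p=o2+k*d2
        out.append((int(s[i,4]),p[:2].round(1).tolist(),ce[i].round(0).tolist()))
    return out
def look(tag=None):
    s=manip.read_state(); t=tilt(s["eef_pos"][2])
    print("clk %.2f tilt %.4f F %s gap %.1f ff %.0f pos %s"%(s["clock"],t,s["wrist_force"].round(1),s["finger_gap"],s["finger_force"],s["eef_pos"].round(1)))
    for n in("scene","side"):
        c=cams.camera(n); print(n,roller(c,t,f"pics/{tag}_{n}.png" if tag else None))
        if tag: pickle.dump(c,open(f"pics/{tag}_{n}.pkl","wb"))
E
python3 - <<'E'
from m import *
for k in "03":
  for n in("scene","side"): print(k,n,roller(pickle.load(open(f"pics/{n}{k}.pkl","rb")),-.14))
look("L1")
a,b=[cv2.imread(f"pics/L1_{n}.png") for n in("scene","side")]
cv2.imwrite("pics/v4.png",np.hstack([cv2.resize(i,None,fx=2.8,fy=2.8) for i in (a[120:260,170:310],b[120:260,190:330])]))
E
```

```text
0 scene [(272, [-3.0, 117.4], [249.0, 190.0])]
0 side [(26, [40.7, 22.2], [264.0, 185.0]), (289, [8.8, 115.6], [252.0, 203.0])]
3 scene [(198, [5.5, 119.9], [248.0, 191.0])]
3 side [(26, [40.7, 22.2], [264.0, 185.0]), (290, [8.3, 114.7], [253.0, 203.0])]
clk 5.60 tilt -0.0244 F [ 1.5  5.1 -2.7] gap 14.7 ff 30 pos [604.9 119.8 111.3]
scene [(220, [1.9, 116.6], [247.0, 187.0])]
side [(27, [42.8, 18.8], [265.0, 183.0]), (273, [7.8, 113.4], [254.0, 199.0])]
```

View pics/v4.png

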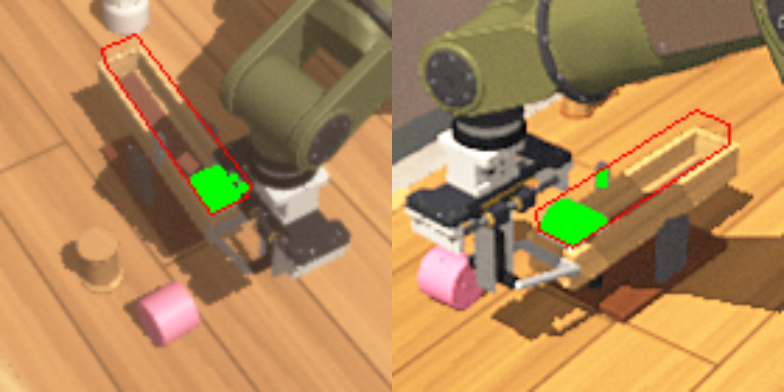

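The tracker is good: scene gives 117 mm and side 113 mm, against a true 118. The clip pixel is separate at side (265,183). Now I'll tilt gently the other way.

jog_arm(
  commands=[
    {"dx": 0, "dy": 0.01, "dz": -0.1, "ax": 0, "ay": 0, "az": 0, "gripper": 1},
    {"dx": 0, "dy": 0.01, "dz": -0.1, "ax": 0, "ay": 0, "az": 0, "gripper": 1},
    {"dx": 0, "dy": 0.01, "dz": -0.1, "ax": 0, "ay": 0, "az": 0, "gripper": 1},
    {"dx": 0, "dy": 0, "dz": 0, "ax": 0, "ay": 0, "az": 0, "gripper": 1},
    {"dx": 0, "dy": 0, "dz": 0, "ax": 0, "ay": 0, "az": 0, "gripper": 1},
    {"dx": 0, "dy": 0, "dz": 0, "ax": 0, "ay": 0, "az": 0, "gripper": 1},
    {"dx": 0, "dy": 0, "dz": 0, "ax": 0, "ay": 0, "az": 0, "gripper": 1},
    {"dx": 0, "dy": 0, "dz": 0, "ax": 0, "ay": 0, "az": 0, "gripper": 1},
  ],
)

```text
clock: 6.7
eef_pos: [604.7, 117.6, 123.2]
eef_rot: [3.14, 0.001, -0.056]
wrist_force: [0.3, -5.5, -5.1]
finger_gap: 15.5
finger_force: 30.0
```

```bash
python3 -c "
from m import *
look()"
```

```text
clk 6.70 tilt 0.0243 F [ 0.3 -5.5 -5.1] gap 15.5 ff 30 pos [604.7 117.6 123.2]
scene [(243, [3.1, 103.4], [245.0, 183.0])]
side [(29, [40.7, 20.0], [265.0, 183.0]), (313, [5.3, 100.0], [258.0, 196.0])]
```

jog_arm(
  commands=[
    {"dx": 0, "dy": 0, "dz": 0, "ax": 0, "ay": 0, "az": 0, "gripper": 1},
    {"dx": 0, "dy": 0, "dz": 0, "ax": 0, "ay": 0, "az": 0, "gripper": 1},
    {"dx": 0, "dy": 0, "dz": 0, "ax": 0, "ay": 0, "az": 0, "gripper": 1},
    {"dx": 0, "dy": 0, "dz": 0, "ax": 0, "ay": 0, "az": 0, "gripper": 1},
  ],
)

```text
clock: 7.3
eef_pos: [604.7, 117.5, 123.3]
eef_rot: [3.14, 0.001, -0.056]
wrist_force: [1.4, -6.8, -4.7]
finger_gap: 15.4
finger_force: 30.0
```

```bash
python3 -c "
from m import *
look()"
```

```text
clk 7.30 tilt 0.0246 F [ 1.4 -6.8 -4.7] gap 15.4 ff 30 pos [604.7 117.5 123.3]
scene [(279, [-1.1, 63.9], [240.0, 175.0])]
side [(319, [6.1, 58.0], [266.0, 191.0])]
```

jog_arm(
  commands=[
    {"dx": 0, "dy": 0, "dz": 0, "ax": 0, "ay": 0, "az": 0, "gripper": 1},
    {"dx": 0, "dy": 0, "dz": 0, "ax": 0, "ay": 0, "az": 0, "gripper": 1},
    {"dx": 0, "dy": 0, "dz": 0, "ax": 0, "ay": 0, "az": 0, "gripper": 1},
    {"dx": 0, "dy": 0, "dz": 0.05, "ax": 0, "ay": 0, "az": 0, "gripper": 1},
    {"dx": 0, "dy": -0.03, "dz": 0.05, "ax": 0, "ay": 0, "az": 0, "gripper": 1},
  ],
)

```text
clock: 8.02
eef_pos: [604.8, 118.5, 119.2]
eef_rot: [3.14, 0.001, -0.056]
wrist_force: [-1.2, -12.1, -4.6]
finger_gap: 14.9
finger_force: 30.0
```

```bash
python3 -c "
from m import *
look()"
```

```text
clk 8.03 tilt 0.0077 F [ -1.2 -12.1  -4.6] gap 14.9 ff 30 pos [604.8 118.5 119.2]
scene [(264, [-1.0, -9.6], [231.0, 163.0]), (27, [-18.6, 97.3], [250.0, 180.0])]
side [(298, [5.1, -14.9], [280.0, 183.0]), (35, [43.1, 17.0], [265.0, 183.0])]
```

jog_arm(
  commands=[
    {"dx": 0, "dy": 0.03, "dz": 0.025, "ax": 0, "ay": 0, "az": 0, "gripper": 1},
    {"dx": 0, "dy": 0, "dz": 0, "ax": 0, "ay": 0, "az": 0, "gripper": 1},
    {"dx": 0, "dy": 0, "dz": 0, "ax": 0, "ay": 0, "az": 0, "gripper": 1},
    {"dx": 0, "dy": 0, "dz": 0, "ax": 0, "ay": 0, "az": 0, "gripper": 1},
    {"dx": 0, "dy": 0, "dz": 0, "ax": 0, "ay": 0, "az": 0, "gripper": 1},
  ],
)

```text
clock: 8.75
eef_pos: [604.8, 118.5, 118.5]
eef_rot: [-3.141, -0.0, -0.056]
wrist_force: [-1.5, -0.2, -0.1]
finger_gap: 15.3
finger_force: 30.0
```

```bash
python3 -c "
from m import *
look()"
```

```text
clk 8.75 tilt 0.0049 F [-1.5 -0.2 -0.1] gap 15.3 ff 30 pos [604.8 118.5 118.5]
scene [(258, [-2.5, -68.9], [223.0, 153.0])]
side [(292, [5.5, -70.5], [290.0, 177.0]), (35, [43.2, 16.9], [265.0, 183.0])]
```

jog_arm(
  commands=[
    {"dx": 0, "dy": 0, "dz": 0, "ax": 0, "ay": 0, "az": 0, "gripper": 1},
    {"dx": 0, "dy": 0, "dz": 0, "ax": 0, "ay": 0, "az": 0, "gripper": 1},
    {"dx": 0, "dy": 0, "dz": 0, "ax": 0, "ay": 0, "az": 0, "gripper": 1},
    {"dx": 0, "dy": 0, "dz": 0, "ax": 0, "ay": 0, "az": 0, "gripper": 1},
    {"dx": 0, "dy": 0, "dz": 0, "ax": 0, "ay": 0, "az": 0, "gripper": 1},
    {"dx": 0, "dy": 0, "dz": 0, "ax": 0, "ay": 0, "az": 0, "gripper": 1},
  ],
)

```text
clock: 9.6
eef_pos: [604.8, 118.4, 118.5]
eef_rot: [-3.141, -0.0, -0.056]
wrist_force: [-1.5, 1.0, -0.1]
finger_gap: 14.9
finger_force: 30.0
```

```bash
python3 -c "
from m import *
look('L2')"
```

```text
clk 9.60 tilt 0.0048 F [-1.5  1.  -0.1] gap 14.9 ff 30 pos [604.8 118.4 118.5]
scene [(253, [-2.4, -92.4], [220.0, 149.0]), (28, [-18.9, 99.8], [250.0, 180.0])]
side [(283, [5.5, -92.9], [294.0, 174.0]), (35, [43.2, 16.9], [265.0, 183.0])]
```

The roller stopped at about -92 mm. A little more tilt will bring it gently to the wall, which also calibrates the tracker. I'll also re-measure the clip from the near-level pictures.

jog_arm(
  commands=[
    {"dx": 0, "dy": 0, "dz": -0.05, "ax": 0, "ay": 0, "az": 0, "gripper": 1},
    {"dx": 0, "dy": 0.02, "dz": -0.05, "ax": 0, "ay": 0, "az": 0, "gripper": 1},
    {"dx": 0, "dy": 0, "dz": 0, "ax": 0, "ay": 0, "az": 0, "gripper": 1},
    {"dx": 0, "dy": 0, "dz": 0, "ax": 0, "ay": 0, "az": 0, "gripper": 1},
    {"dx": 0, "dy": 0, "dz": 0, "ax": 0, "ay": 0, "az": 0, "gripper": 1},
    {"dx": 0, "dy": 0, "dz": 0, "ax": 0, "ay": 0, "az": 0, "gripper": 1},
    {"dx": 0, "dy": 0, "dz": 0, "ax": 0, "ay": 0, "az": 0, "gripper": 1},
    {"dx": 0, "dy": 0, "dz": 0, "ax": 0, "ay": 0, "az": 0, "gripper": 1},
    {"dx": 0, "dy": 0, "dz": 0, "ax": 0, "ay": 0, "az": 0, "gripper": 1},
  ],
)

```text
clock: 10.82
eef_pos: [604.8, 117.6, 122.5]
eef_rot: [-3.141, -0.0, -0.056]
wrist_force: [-2.6, 4.0, 0.3]
finger_gap: 15.4
finger_force: 30.0
```

```bash
python3 - <<'E'
from m import *
look()
# clip: grey pixels in side/scene, whole visible clip, upper wall piece z 36..66 at x=31
R=frame(.0048); im=[]
for n in("scene","side"):
    c=pickle.load(open(f"pics/L2_{n}.pkl","rb"))
    p=proj(c,(R@np.array([31,24,52])+H)[None])[0].astype(int)
    x,y=p-[14,16]; cr=c["image"][y:y+32,x:x+28]; hsv=cv2.cvtColor(cr,cv2.COLOR_RGB2HSV)
    m=((hsv[...,1]<85)&(hsv[...,2]>75)).astype(np.uint8)
    k,l,s,ce=cv2.connectedComponentsWithStats(m)
    print(n,(x,y),[(s[i].tolist(),(ce[i]+[x,y]).round(1).tolist()) for i in range(1,k) if s[i,4]>5])
    im.append(cv2.resize(cr[:,:,::-1],None,fx=14,fy=14,interpolation=cv2.INTER_NEAREST))
cv2.imwrite("pics/clip.png",np.hstack(im))
E
```

```text
clk 10.82 tilt 0.0211 F [-2.6  4.   0.3] gap 15.4 ff 30 pos [604.8 117.6 122.5]
scene [(242, [-2.5, -113.3], [218.0, 146.0]), (26, [-20.2, 96.8], [250.0, 179.0])]
side [(272, [6.1, -114.4], [297.0, 172.0]), (28, [42.4, 18.1], [265.0, 183.0])]
scene (np.int64(213), np.int64(153)) [([2, 0, 15, 6, 64], [221.7, 154.9]), ([11, 13, 5, 14, 49], [226.2, 172.0]), ([3, 19, 8, 13, 75], [219.2, 178.9])]
side (np.int64(252), np.int64(165)) [([0, 10, 3, 11, 17], [252.6, 178.8]), ([11, 13, 5, 9, 41], [264.9, 182.0])]
```

View pics/clip.png

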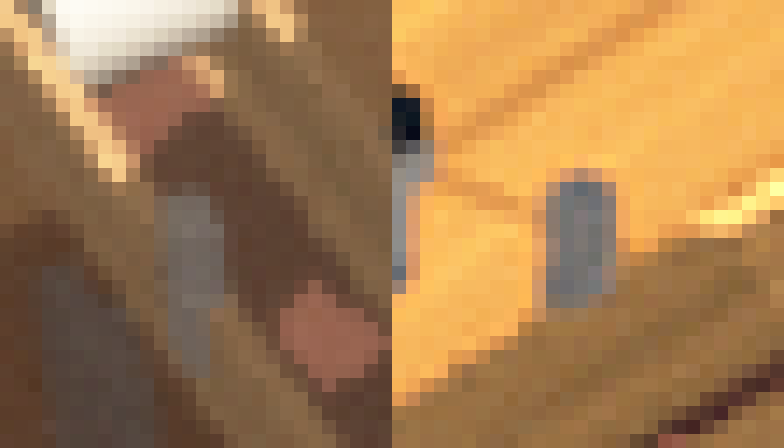

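Clip in the crops: its top centre is at about scene (226.8,167) and side (265.7,178).

```bash
python3 - <<'E'
from m import *
a,b=[pickle.load(open(f"pics/L2_{n}.pkl","rb")) for n in("scene","side")]
R=frame(.0048)
print(R.T@(tri(a,[(226.8,167)],b,[(265.7,178)])[0]-H))
for c,p in((a,(226.8,167)),(b,(265.7,178))):
    o,d=ray(c,p);o=R.T@(o-H);d=R.T@d; print((o+(66-o[2])/d[2]*d).round(1),(o+(31-o[0])/d[0]*d).round(1))
look()
E
```

```text
[32.32691566 26.14387364 67.04976146]
[31.4 23.9 66. ] [31.  23.1 65.1]
[32.9 26.5 66. ] [31.  28.8 67.8]
clk 10.93 tilt 0.0211 F [-1.7  2.8  0.4] gap 15.1 ff 30 pos [604.8 117.6 122.5]
scene [(243, [-2.5, -113.1], [218.0, 146.0])]
side [(272, [6.1, -114.4], [297.0, 172.0]), (28, [42.4, 18.0], [265.0, 183.0])]
```

Clip y is about 25 to 26 mm, and the roller rests at the far wall (reads -113, true -118). Now I'll tilt it back gently.

jog_arm(
  commands=[
    {"dx": 0, "dy": -0.02, "dz": 0.09, "ax": 0, "ay": 0, "az": 0, "gripper": 1},
    {"dx": 0, "dy": -0.02, "dz": 0.09, "ax": 0, "ay": 0, "az": 0, "gripper": 1},
    {"dx": 0, "dy": -0.01, "dz": 0.09, "ax": 0, "ay": 0, "az": 0, "gripper": 1},
    {"dx": 0, "dy": 0, "dz": 0, "ax": 0, "ay": 0, "az": 0, "gripper": 1},
    {"dx": 0, "dy": 0, "dz": 0, "ax": 0, "ay": 0, "az": 0, "gripper": 1},
    {"dx": 0, "dy": 0, "dz": 0, "ax": 0, "ay": 0, "az": 0, "gripper": 1},
    {"dx": 0, "dy": 0, "dz": 0, "ax": 0, "ay": 0, "az": 0, "gripper": 1},
    {"dx": 0, "dy": 0, "dz": 0, "ax": 0, "ay": 0, "az": 0, "gripper": 1},
    {"dx": 0, "dy": 0, "dz": 0, "ax": 0, "ay": 0, "az": 0, "gripper": 1},
  ],
)

```text
clock: 12.15
eef_pos: [604.9, 119.7, 111.7]
eef_rot: [-3.141, -0.0, -0.056]
wrist_force: [-2.0, 5.6, 0.5]
finger_gap: 15.1
finger_force: 30.0
```

```bash
python3 -c "
from m import *
look()"
```

```text
clk 12.15 tilt -0.0228 F [-2.   5.6  0.5] gap 15.1 ff 30 pos [604.9 119.7 111.7]
scene [(252, [-2.6, -91.4], [221.0, 149.0])]
side [(287, [5.9, -89.2], [293.0, 174.0]), (26, [43.3, 18.5], [264.0, 183.0])]
```

jog_arm(
  commands=[
    {"dx": 0, "dy": 0, "dz": 0, "ax": 0, "ay": 0, "az": 0, "gripper": 1},
    {"dx": 0, "dy": 0, "dz": 0, "ax": 0, "ay": 0, "az": 0, "gripper": 1},
    {"dx": 0, "dy": 0, "dz": 0, "ax": 0, "ay": 0, "az": 0, "gripper": 1},
  ],
)

```text
clock: 12.62
eef_pos: [604.9, 119.7, 111.7]
eef_rot: [-3.141, -0.0, -0.056]
wrist_force: [-0.9, 4.9, 0.8]
finger_gap: 15.2
finger_force: 30.0
```

```bash
python3 -c "
from m import *
look()"
```

```text
clk 12.62 tilt -0.0230 F [-0.9  4.9  0.8] gap 15.2 ff 30 pos [604.9 119.7 111.7]
scene [(259, [-2.6, -62.2], [224.0, 154.0]), (27, [-15.6, 102.0], [250.0, 182.0])]
side [(295, [5.8, -58.5], [287.0, 178.0]), (26, [43.3, 18.5], [264.0, 183.0])]
```

jog_arm(
  commands=[
    {"dx": 0, "dy": 0.02, "dz": -0.07, "ax": 0, "ay": 0, "az": 0, "gripper": 1},
    {"dx": 0, "dy": 0.02, "dz": -0.07, "ax": 0, "ay": 0, "az": 0, "gripper": 1},
    {"dx": 0, "dy": 0, "dz": 0, "ax": 0, "ay": 0, "az": 0, "gripper": 1},
  ],
)

```text
clock: 13.1
eef_pos: [604.9, 118.5, 117.5]
eef_rot: [-3.141, -0.0, -0.056]
wrist_force: [-0.9, 7.9, 0.7]
finger_gap: 15.2
finger_force: 30.0
```

```bash
python3 -c "
from m import *
look()"
```

```text
clk 13.10 tilt 0.0009 F [-0.9  7.9  0.7] gap 15.2 ff 30 pos [604.9 118.5 117.5]
scene [(261, [-1.9, -26.0], [229.0, 160.0])]
side [(297, [5.3, -23.1], [281.0, 182.0]), (28, [42.6, 18.8], [265.0, 183.0])]
```

jog_arm(
  commands=[
    {"dx": 0, "dy": 0, "dz": 0, "ax": 0, "ay": 0, "az": 0, "gripper": 1},
    {"dx": 0, "dy": 0, "dz": 0, "ax": 0, "ay": 0, "az": 0, "gripper": 1},
    {"dx": 0, "dy": 0, "dz": 0, "ax": 0, "ay": 0, "az": 0, "gripper": 1},
    {"dx": 0, "dy": 0, "dz": 0, "ax": 0, "ay": 0, "az": 0, "gripper": 1},
  ],
)

```text
clock: 13.7
eef_pos: [604.9, 118.6, 117.3]
eef_rot: [-3.141, -0.0, -0.056]
wrist_force: [-1.0, 9.0, -0.6]
finger_gap: 15.1
finger_force: 30.0
```

```bash
python3 -c "
from m import *
look()"
```

```text
clk 13.70 tilt -0.0000 F [-1.   9.  -0.6] gap 15.1 ff 30 pos [604.9 118.6 117.3]
scene [(269, [-1.5, -8.3], [231.0, 163.0])]
side [(298, [4.6, -8.4], [279.0, 184.0]), (28, [42.6, 18.8], [265.0, 183.0])]
```

The roller stopped about 34 mm short of the clip. One small nudge.

jog_arm(
  commands=[
    {"dx": 0, "dy": -0.02, "dz": 0.06, "ax": 0, "ay": 0, "az": 0, "gripper": 1},
    {"dx": 0, "dy": -0.02, "dz": 0.06, "ax": 0, "ay": 0, "az": 0, "gripper": 1},
    {"dx": 0, "dy": 0, "dz": 0, "ax": 0, "ay": 0, "az": 0, "gripper": 1},
    {"dx": 0, "dy": 0, "dz": 0, "ax": 0, "ay": 0, "az": 0, "gripper": 1},
    {"dx": 0, "dy": 0, "dz": 0, "ax": 0, "ay": 0, "az": 0, "gripper": 1},
    {"dx": 0, "dy": 0, "dz": 0, "ax": 0, "ay": 0, "az": 0, "gripper": 1},
  ],
)

```text
clock: 14.55
eef_pos: [604.9, 119.5, 112.5]
eef_rot: [-3.142, -0.0, -0.056]
wrist_force: [-1.0, 5.5, -1.5]
finger_gap: 15.2
finger_force: 30.0
```

```bash
python3 -c "
from m import *
look()"
```

```text
clk 14.55 tilt -0.0196 F [-1.   5.5 -1.5] gap 15.2 ff 30 pos [604.9 119.5 112.5]
scene [(268, [-1.2, 0.3], [232.0, 165.0])]
side [(326, [8.4, 2.6], [276.0, 185.0])]
```

jog_arm(
  commands=[
    {"dx": 0, "dy": 0, "dz": -0.04, "ax": 0, "ay": 0, "az": 0, "gripper": 1},
    {"dx": 0, "dy": 0.01, "dz": -0.04, "ax": 0, "ay": 0, "az": 0, "gripper": 1},
    {"dx": 0, "dy": 0.01, "dz": -0.04, "ax": 0, "ay": 0, "az": 0, "gripper": 1},
    {"dx": 0, "dy": 0, "dz": 0, "ax": 0, "ay": 0, "az": 0, "gripper": 1},
    {"dx": 0, "dy": 0, "dz": 0, "ax": 0, "ay": 0, "az": 0, "gripper": 1},
    {"dx": 0, "dy": 0, "dz": 0, "ax": 0, "ay": 0, "az": 0, "gripper": 1},
    {"dx": 0, "dy": 0, "dz": 0, "ax": 0, "ay": 0, "az": 0, "gripper": 1},
    {"dx": 0, "dy": 0, "dz": 0, "ax": 0, "ay": 0, "az": 0, "gripper": 1},
  ],
)

```text
clock: 15.65
eef_pos: [604.9, 118.7, 117.2]
eef_rot: [3.142, 0.0, -0.056]
wrist_force: [-0.9, 1.8, -1.0]
finger_gap: 15.3
finger_force: 30.0
```

```bash
python3 - <<'E'
from m import *
look("L3")
a,b=[cv2.imread(f"pics/L3_{n}.png") for n in("scene","side")]
cv2.imwrite("pics/v5.png",np.hstack([cv2.resize(i,(400,400),interpolation=cv2.INTER_CUBIC) for i in (a[130:220,190:280],b[140:230,225:315])]))
E
```

```text
clk 15.65 tilt -0.0004 F [-0.9  1.8 -1. ] gap 15.3 ff 30 pos [604.9 118.7 117.2]
scene [(273, [-2.1, 16.3], [234.0, 167.0])]
side [(314, [6.9, 17.5], [273.0, 186.0])]
```

View pics/v5.png

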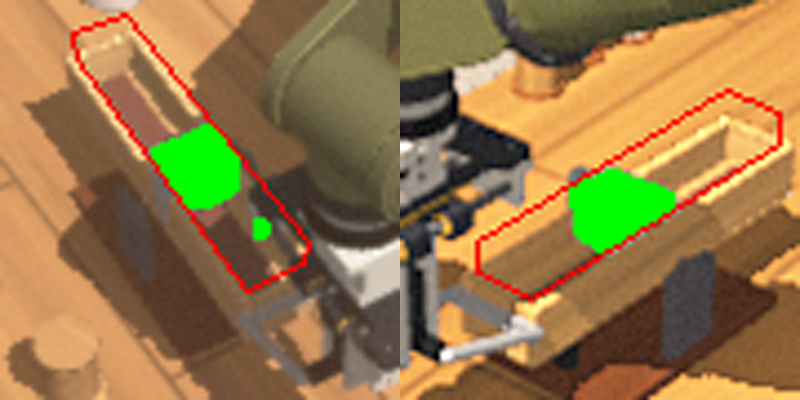

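The roller is at rest, reading 16 to 17 mm against the clip at about 25. A short nudge of about 9 mm will centre it.

jog_arm(
  commands=[
    {"dx": 0, "dy": -0.01, "dz": 0.06, "ax": 0, "ay": 0, "az": 0, "gripper": 1},
    {"dx": 0, "dy": -0.01, "dz": 0.06, "ax": 0, "ay": 0, "az": 0, "gripper": 1},
    {"dx": 0, "dy": 0, "dz": 0, "ax": 0, "ay": 0, "az": 0, "gripper": 1},
    {"dx": 0, "dy": 0, "dz": 0, "ax": 0, "ay": 0, "az": 0, "gripper": 1},
    {"dx": 0, "dy": 0.01, "dz": -0.06, "ax": 0, "ay": 0, "az": 0, "gripper": 1},
    {"dx": 0, "dy": 0.01, "dz": -0.06, "ax": 0, "ay": 0, "az": 0, "gripper": 1},
    {"dx": 0, "dy": 0, "dz": 0, "ax": 0, "ay": 0, "az": 0, "gripper": 1},
    {"dx": 0, "dy": 0, "dz": 0, "ax": 0, "ay": 0, "az": 0, "gripper": 1},
    {"dx": 0, "dy": 0, "dz": 0, "ax": 0, "ay": 0, "az": 0, "gripper": 1},
    {"dx": 0, "dy": 0, "dz": 0, "ax": 0, "ay": 0, "az": 0, "gripper": 1},
  ],
)

```text
clock: 17.0
eef_pos: [604.8, 118.7, 117.2]
eef_rot: [3.142, 0.0, -0.056]
wrist_force: [-1.5, 2.2, -2.1]
finger_gap: 14.8
finger_force: 30.0
```

```bash
python3 -c "
from m import *
look('L4')"
```

```text
clk 17.00 tilt -0.0005 F [-1.5  2.2 -2.1] gap 14.8 ff 30 pos [604.8 118.7 117.2]
scene [(280, [-1.8, 24.4], [235.0, 169.0])]
side [(314, [6.7, 24.8], [272.0, 187.0])]
```

It now reads 24.6 mm, abreast of the clip. Holding for over 6 s.

jog_arm(
  commands=[
    {"dx": 0, "dy": 0, "dz": 0, "ax": 0, "ay": 0, "az": 0, "gripper": 1},
    {"dx": 0, "dy": 0, "dz": 0, "ax": 0, "ay": 0, "az": 0, "gripper": 1},
    {"dx": 0, "dy": 0, "dz": 0, "ax": 0, "ay": 0, "az": 0, "gripper": 1},
    {"dx": 0, "dy": 0, "dz": 0, "ax": 0, "ay": 0, "az": 0, "gripper": 1},
    {"dx": 0, "dy": 0, "dz": 0, "ax": 0, "ay": 0, "az": 0, "gripper": 1},
    {"dx": 0, "dy": 0, "dz": 0, "ax": 0, "ay": 0, "az": 0, "gripper": 1},
    {"dx": 0, "dy": 0, "dz": 0, "ax": 0, "ay": 0, "az": 0, "gripper": 1},
    {"dx": 0, "dy": 0, "dz": 0, "ax": 0, "ay": 0, "az": 0, "gripper": 1},
    {"dx": 0, "dy": 0, "dz": 0, "ax": 0, "ay": 0, "az": 0, "gripper": 1},
    {"dx": 0, "dy": 0, "dz": 0, "ax": 0, "ay": 0, "az": 0, "gripper": 1},
  ],
)

```text
clock: 18.35
eef_pos: [604.8, 118.7, 117.2]
eef_rot: [3.142, 0.0, -0.056]
wrist_force: [-0.9, 1.0, -2.4]
finger_gap: 14.9
finger_force: 30.0
```

jog_arm(
  commands=[
    {"dx": 0, "dy": 0, "dz": 0, "ax": 0, "ay": 0, "az": 0, "gripper": 1},
    {"dx": 0, "dy": 0, "dz": 0, "ax": 0, "ay": 0, "az": 0, "gripper": 1},
    {"dx": 0, "dy": 0, "dz": 0, "ax": 0, "ay": 0, "az": 0, "gripper": 1},
    {"dx": 0, "dy": 0, "dz": 0, "ax": 0, "ay": 0, "az": 0, "gripper": 1},
    {"dx": 0, "dy": 0, "dz": 0, "ax": 0, "ay": 0, "az": 0, "gripper": 1},
    {"dx": 0, "dy": 0, "dz": 0, "ax": 0, "ay": 0, "az": 0, "gripper": 1},
    {"dx": 0, "dy": 0, "dz": 0, "ax": 0, "ay": 0, "az": 0, "gripper": 1},
    {"dx": 0, "dy": 0, "dz": 0, "ax": 0, "ay": 0, "az": 0, "gripper": 1},
    {"dx": 0, "dy": 0, "dz": 0, "ax": 0, "ay": 0, "az": 0, "gripper": 1},
    {"dx": 0, "dy": 0, "dz": 0, "ax": 0, "ay": 0, "az": 0, "gripper": 1},
  ],
)

```text
clock: 19.6
eef_pos: [604.9, 118.7, 117.3]
eef_rot: [3.142, -0.0, -0.056]
wrist_force: [-0.8, -0.6, -3.1]
finger_gap: 15.1
finger_force: 30.0
```

jog_arm(
  commands=[
    {"dx": 0, "dy": 0, "dz": 0, "ax": 0, "ay": 0, "az": 0, "gripper": 1},
    {"dx": 0, "dy": 0, "dz": 0, "ax": 0, "ay": 0, "az": 0, "gripper": 1},
    {"dx": 0, "dy": 0, "dz": 0, "ax": 0, "ay": 0, "az": 0, "gripper": 1},
    {"dx": 0, "dy": 0, "dz": 0, "ax": 0, "ay": 0, "az": 0, "gripper": 1},
    {"dx": 0, "dy": 0, "dz": 0, "ax": 0, "ay": 0, "az": 0, "gripper": 1},
    {"dx": 0, "dy": 0, "dz": 0, "ax": 0, "ay": 0, "az": 0, "gripper": 1},
    {"dx": 0, "dy": 0, "dz": 0, "ax": 0, "ay": 0, "az": 0, "gripper": 1},
    {"dx": 0, "dy": 0, "dz": 0, "ax": 0, "ay": 0, "az": 0, "gripper": 1},
    {"dx": 0, "dy": 0, "dz": 0, "ax": 0, "ay": 0, "az": 0, "gripper": 1},
    {"dx": 0, "dy": 0, "dz": 0, "ax": 0, "ay": 0, "az": 0, "gripper": 1},
  ],
)

```text
clock: 20.85
eef_pos: [604.9, 118.7, 117.3]
eef_rot: [-3.142, -0.0, -0.056]
wrist_force: [-2.1, -1.6, -2.8]
finger_gap: 15.4
finger_force: 30.0
```

jog_arm(
  commands=[
    {"dx": 0, "dy": 0, "dz": 0, "ax": 0, "ay": 0, "az": 0, "gripper": 1},
    {"dx": 0, "dy": 0, "dz": 0, "ax": 0, "ay": 0, "az": 0, "gripper": 1},
    {"dx": 0, "dy": 0, "dz": 0, "ax": 0, "ay": 0, "az": 0, "gripper": 1},
    {"dx": 0, "dy": 0, "dz": 0, "ax": 0, "ay": 0, "az": 0, "gripper": 1},
    {"dx": 0, "dy": 0, "dz": 0, "ax": 0, "ay": 0, "az": 0, "gripper": 1},
    {"dx": 0, "dy": 0, "dz": 0, "ax": 0, "ay": 0, "az": 0, "gripper": 1},
    {"dx": 0, "dy": 0, "dz": 0, "ax": 0, "ay": 0, "az": 0, "gripper": 1},
    {"dx": 0, "dy": 0, "dz": 0, "ax": 0, "ay": 0, "az": 0, "gripper": 1},
    {"dx": 0, "dy": 0, "dz": 0, "ax": 0, "ay": 0, "az": 0, "gripper": 1},
    {"dx": 0, "dy": 0, "dz": 0, "ax": 0, "ay": 0, "az": 0, "gripper": 1},
  ],
)

```text
clock: 22.1
eef_pos: [604.9, 118.7, 117.2]
eef_rot: [-3.142, 0.0, -0.056]
wrist_force: [-0.7, -1.6, -2.2]
finger_gap: 14.9
finger_force: 30.0
```

jog_arm(
  commands=[
    {"dx": 0, "dy": 0, "dz": 0, "ax": 0, "ay": 0, "az": 0, "gripper": 1},
    {"dx": 0, "dy": 0, "dz": 0, "ax": 0, "ay": 0, "az": 0, "gripper": 1},
    {"dx": 0, "dy": 0, "dz": 0, "ax": 0, "ay": 0, "az": 0, "gripper": 1},
    {"dx": 0, "dy": 0, "dz": 0, "ax": 0, "ay": 0, "az": 0, "gripper": 1},
    {"dx": 0, "dy": 0, "dz": 0, "ax": 0, "ay": 0, "az": 0, "gripper": 1},
    {"dx": 0, "dy": 0, "dz": 0, "ax": 0, "ay": 0, "az": 0, "gripper": 1},
    {"dx": 0, "dy": 0, "dz": 0, "ax": 0, "ay": 0, "az": 0, "gripper": 1},
    {"dx": 0, "dy": 0, "dz": 0, "ax": 0, "ay": 0, "az": 0, "gripper": 1},
    {"dx": 0, "dy": 0, "dz": 0, "ax": 0, "ay": 0, "az": 0, "gripper": 1},
    {"dx": 0, "dy": 0, "dz": 0, "ax": 0, "ay": 0, "az": 0, "gripper": 1},
  ],
)

```text
clock: 23.35
eef_pos: [604.9, 118.8, 117.3]
eef_rot: [3.142, -0.0, -0.056]
wrist_force: [-1.6, -1.6, -1.7]
finger_gap: 15.2
finger_force: 30.0
```

jog_arm(
  commands=[
    {"dx": 0, "dy": 0, "dz": 0, "ax": 0, "ay": 0, "az": 0, "gripper": 1},
    {"dx": 0, "dy": 0, "dz": 0, "ax": 0, "ay": 0, "az": 0, "gripper": 1},
    {"dx": 0, "dy": 0, "dz": 0, "ax": 0, "ay": 0, "az": 0, "gripper": 1},
    {"dx": 0, "dy": 0, "dz": 0, "ax": 0, "ay": 0, "az": 0, "gripper": 1},
    {"dx": 0, "dy": 0, "dz": 0, "ax": 0, "ay": 0, "az": 0, "gripper": 1},
    {"dx": 0, "dy": 0, "dz": 0, "ax": 0, "ay": 0, "az": 0, "gripper": 1},
    {"dx": 0, "dy": 0, "dz": 0, "ax": 0, "ay": 0, "az": 0, "gripper": 1},
    {"dx": 0, "dy": 0, "dz": 0, "ax": 0, "ay": 0, "az": 0, "gripper": 1},
    {"dx": 0, "dy": 0, "dz": 0, "ax": 0, "ay": 0, "az": 0, "gripper": 1},
    {"dx": 0, "dy": 0, "dz": 0, "ax": 0, "ay": 0, "az": 0, "gripper": 1},
  ],
)

```text
clock: 24.6
eef_pos: [604.9, 118.7, 117.3]
eef_rot: [3.142, -0.0, -0.056]
wrist_force: [-2.1, -2.0, -2.4]
finger_gap: 14.9
finger_force: 30.0
```

```bash
python3 -c "
from m import *
look('L5')"
```

```text
clk 24.60 tilt -0.0001 F [-2.1 -2.  -2.4] gap 14.9 ff 30 pos [604.9 118.7 117.3]
scene [(280, [-1.8, 24.1], [235.0, 169.0])]
side [(312, [6.8, 24.9], [272.0, 187.0])]
```

The roller stayed at rest for 7.6 s with 30 N of grip and a level tray. Handing in.

```bash
python3 -c "
from cell import job
print(job.sign_off())"
```

```text
the job is handed in; nothing more can be done
None
```

I handed the job in at about 24.6 s with the handle still held at 30 N: the roller ran to the far end wall and back, and rested for over 7 s at the marker clip (measured about 24.5 mm along the tray, clip at about 25 mm); no verdict was returned.

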